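# Find and mark the balance point of a ballasted model spar

### The job

Find the balance point of the aluminium spar on the balance jig: keeping it on the steel fulcrum, slide it gently lengthwise across the edge until it tips off the rest it leans on, and leave it, let go, balanced level on the fulcrum alone, clear of rests and pins. Then mark the spot by setting the small steel saddle rider astride the spar right above the fulcrum, so that the spar stays balanced under it. Do not press hard, do not lift the spar off the fulcrum, and leave the other things on the bench alone.

Things in the scene. Friction and masses are not known exactly. Their poses are not given: they have to be found in the camera images.
- jig: Fixed wooden balance jig: plywood base 220 x 70 x 12 mm with two rests, tops 55 mm above the bench, 20 mm long (along the jig), 60 mm wide, centred 80 mm either side of the middle; on each rest a pair of 6 mm guide pins, 36 mm free between them, up to 70 mm above the bench. Origin: underside of the base, at its middle; x its long axis, y across, z up.
- fulcrum: Fixed steel fulcrum bar on a dark wooden foot in the middle of the jig, between the rests. Its flat top is 60 mm above the bench, 5 mm higher than the rests, 8 mm long along the jig and 44 mm wide across it. Origin: centre of the flat top; axes as the jig's.
- spar: Loose closed hollow aluminium bar 320 mm long, 24 wide, 16 thick, about 0.4 kg, lying along the jig across the fulcrum between the pins. Origin: its centre; x along it (same way as the jig's x), z up. Unseen ballast is fixed inside: it balances at a point up to 30 mm either side of its middle. At the start its middle lies 40 to 65 mm to the -x side of the fulcrum.
- spar_end (a point): Middle of the spar's -x end face, 160 mm from its centre. At the start this end is down: the spar leans 0.06 rad on the -x rest and must go 10 to 95 mm towards +x. Once past balance it leans as much on the +x rest; with its balance point over the fulcrum's 8 mm top it stays level when let go. Held, it cannot tip. Between this end and the rest it can be gripped across its width.
- rider: Loose steel saddle, 30 g, standing on the bench: crosspiece 38 mm wide (its y), 16 long (its x), 4 thick; at its ends two legs 12 mm long, 30 mm apart inside, to go either side of the spar; on top an upright tab 12 x 12 mm, 34 high, to grip. Origin: middle of the tab, 33 mm above the leg ends, 21 above the crosspiece's underside (29 mm above the spar's centre once seated). z up.
- glue: White glue bottle, 38 mm across, 100 mm tall, bystander; origin under its centre.
- driver: Screwdriver, 190 mm long, lying, bystander; x along it.
- tray: Grey mixing tray 150 x 60 x 22 mm, bystander; origin under its centre, x along it.
- putty: Low putty jar 52 mm across, 50 mm tall, bystander; origin under its centre.
There are look-alikes about, which are no part of the job. Several things look just like the rider: the one meant starts nearest to the robot's base. Of the things that look like the jig, take the one that is farthest from the robot's base at the start.

How it is judged:
By the outcome, as a careful person would: the job done as asked, in the order asked, and still so for the second after the job is handed in, with the robot touching nothing.
It also fails if it takes over 72 s, if anything falls off the work surface, if the arm or the gripper's body presses on something with over 40 N, if the wrist force passes 120 N, or if a joint passes its speed limit or range.

### The arm

A 6-joint arm with a two-finger parallel gripper is mounted at the origin on the work surface. World frame = base frame: x ahead of the robot, y to its left, z up, the work surface at z = 0. Lengths are in mm, angles in rad, forces in N, time in s.
With the tool pointing down it reaches from about 350 to 850 mm from the base axis. Payload 8.1 kg.
Tool frame: the origin (TCP) lies at the very end of the fingers, on their centre line; the grasp point (between the pads) lies 19 mm behind it; z points along the fingers, y is the direction in which the jaws open and shut (so a half turn about z gives the same grasp; the last joint's range is limited). The gripper opens to 93 mm and grips with 3 to 60 N. Pads are 15 mm wide; open, the fingers measure 128 mm over their backs; the gripper's body (75 mm by 188 mm) begins 65 mm behind the grasp point.
Start: joints at [-1.289, 0.13, 1.488, -0, 1.523, -0.085], TCP at [215.198, -560.085, 218.635] pointing down, gripper open.
Joint ranges: [-2.96, 2.96], [-0.89, 2.26], [0.02, 2.5], [-1.34, 4.48], [0, 2.73], [-2.66, 2.66]. Speed limits (rad/s): [2.39, 2.39, 2.79, 3.14, 3.14, 3.14].

### API

Orientations are given as a unit quaternion [w, x, y, z].
In Python, from cell import bot, effector, imaging, job_done, readout gives the robot as it stands. Calls block until the motion is done:
- bot.move_to(position, orientation): joint-space move of the TCP to a pose.
- bot.move_l(position, orientation=None, vel=150, force_limit=None): straight line of the TCP; orientation=None keeps the orientation; vel is the mean speed in mm/s. With force_limit (N) it stops when the force on the tool has changed by that much, and returns True; else False.
- bot.movej(angles): joint-space move.
- effector.gripper_open() and effector.clamp(): open the fingers fully, or close them until they stop; the grip force is fixed at half the most.
- bot.sleep(seconds).
- bot.solve_ik(position, orientation): joint angles nearest the present ones, or None.
- imaging.snapshot(name): name is "side" or "top"; returns (picture, depth): 400x640x3 uint8, red, green, blue; 400x640 float32, mm along the optical axis (not along the pixel's ray), 0 where there is no reading.
- imaging.camera_info(name): a dict with "fx", "fy", "cx", "cy" (pixels), "D" ([k1, k2, p1, p2, k3] as OpenCV has them; the pictures are not rectified), "R" (3x3) and "t" (3): a world point X has camera coordinates R X + t. Camera axes: x right, y down, z forward; pixel columns grow to the right and rows downward; lengths in mm; the calibration is good to about 2 mm. A picture is of the moment at which its call begins. camera_info takes no time and is no camera call.
A pose or a line that the arm cannot do raises bot.Unreachable and nothing moves.
- job_done(): hands the job in, once; it reports no verdict.
Readings, each from a call of its own:
- readout.read_time_s(): time.
- readout.read_q(): joint angles.
- readout.read_joint_velocities(): joint speeds.
- readout.read_effort(): joint torques, N m.
- readout.read_tcp_pos(): TCP position.
- readout.read_tool_rot(): TCP orientation.
- readout.read_contact_force(): force on the tool from outside, world axes, zero at the start.
- readout.read_ft_torque(): the same for the moment, N m.
- readout.read_gripper_width(): opening from 0.0 (shut) to 1.0 (fully open).
Only numpy, scipy, OpenCV 4.12 (cv2) and the standard library are available. Lean on these libraries where they do the work, as an engineer would, in place of code of your own. Each camera call takes 0.05 s, during which the arm holds its last target.

## Working session

There is one attempt and no reset: what is moved stays moved. The work goes in short steps, each a Python script; the robot and the scene stay as the last script left them, time stands still between calls to the robot, and variables do not carry over. Pictures are saved under pics/ and viewed, and the job is handed in when it is done.

```bash
ls; mkdir -p pics; python3 - <<'E'
from cell import bot, effector, imaging, job_done, readout
import cv2, numpy as np
for n in ("top","side"):
    p,d=imaging.snapshot(n); cv2.imwrite(f"pics/{n}0.png",p[:,:,::-1]); np.save(f"pics/{n}0.npy",d); np.save(f"pics/{n}0p.npy",p)
    c=imaging.camera_info(n); print(n,c)
print(readout.read_time_s(), readout.read_tool_rot())
E
```

```text
pics
top {'fx': 374.03921149649426, 'fy': 374.03921149649426, 'cx': 318.3492943463846, 'cy': 198.98578039980086, 'D': array([-0.02428442,  0.        ,  0.        ,  0.        ,  0.        ]), 'R': array([[-0.01980432, -0.99977158,  0.00803618],
       [-0.99358755,  0.01878563, -0.1114939 ],
       [ 0.11131747, -0.01019271, -0.99373263]]), 't': array([  -2.26441466,  598.74209912, 1080.55709589])}
side {'fx': 436.14795647914013, 'fy': 436.14795647914013, 'cx': 324.25521198332694, 'cy': 198.20310288542703, 'D': array([-0.09643602,  0.        ,  0.        ,  0.        ,  0.        ]), 'R': array([[ 0.97913715, -0.20224713, -0.01966075],
       [-0.16184557, -0.71770191, -0.67728132],
       [ 0.12286765,  0.6663333 , -0.7354614 ]]), 't': array([-604.00681844,  151.20188721, 1105.14000244])}
0.1 [-8.63217870e-04  9.83230743e-01  1.82363790e-01 -9.50505950e-05]
```

View pics/top0.png

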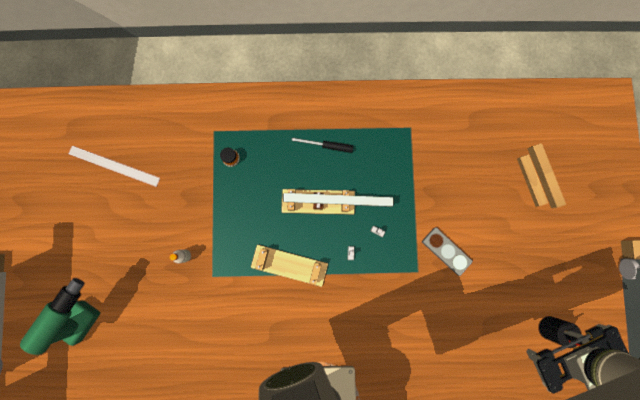

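View pics/side0.png

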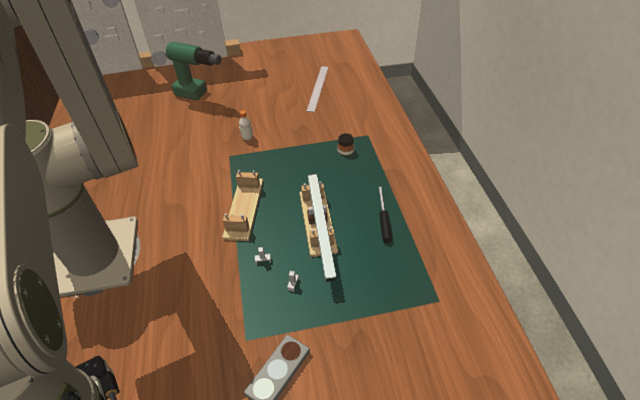

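```bash
cat > h.py <<'E'
import cv2, numpy as np
from cell import bot, effector, imaging, job_done, readout
def ray(cam,uv):
    c=imaging.camera_info(cam); K=np.array([[c['fx'],0,c['cx']],[0,c['fy'],c['cy']],[0,0,1]])
    p=cv2.undistortPoints(np.array(uv,float).reshape(-1,1,2),K,np.array(c['D'])).reshape(-1,2)
    d=np.c_[p,np.ones(len(p))]@c['R']; o=-c['R'].T@c['t']; return o,d
def onz(cam,uv,z):
    o,d=ray(cam,uv); z=np.broadcast_to(z,len(d)); s=(z-o[2])/d[:,2]; return o+d*s[:,None]
def proj(cam,X):
    c=imaging.camera_info(cam); K=np.array([[c['fx'],0,c['cx']],[0,c['fy'],c['cy']],[0,0,1]])
    return cv2.projectPoints(np.array(X,float).reshape(-1,1,3),cv2.Rodrigues(c['R'])[0],c['t'],K,np.array(c['D']))[0].reshape(-1,2)
def pts(cam,depth):
    "world point per pixel"
    v,u=np.mgrid[0:400,0:640]; o,d=ray(cam,np.c_[u.ravel(),v.ravel()])
    return (o+d*depth.ravel()[:,None]).reshape(400,640,3)
def tri(uvt,uvs):
    o1,d1=ray('top',[uvt]);o2,d2=ray('side',[uvs]); d1=d1[0]/np.linalg.norm(d1);d2=d2[0]/np.linalg.norm(d2)
    A=np.c_[d1,-d2]; s=np.linalg.lstsq(A,o2-o1,rcond=None)[0]; a=o1+s[0]*d1;b=o2+s[1]*d2
    return (a+b)/2, np.linalg.norm(a-b)
E
python3 - <<'E'
from h import *
T=np.load('pics/top0p.npy')[:,:,::-1];S=np.load('pics/side0p.npy')[:,:,::-1]
a=cv2.resize(T[170:290,240:400],None,fx=5,fy=5,interpolation=cv2.INTER_CUBIC)
b=cv2.resize(S[150:300,215:375],None,fx=5,fy=4*1.25/1.25,interpolation=cv2.INTER_CUBIC)
cv2.imwrite('pics/a.png',a);cv2.imwrite('pics/b.png',b)
print(onz('top',[(285,193),(393,202),(351,253),(378,231),(318,201)],[60,60,20,20,60]))
E
```

```text
[[ 614.98120958   83.13127082   60.        ]
 [ 582.67649404 -230.7578042    60.        ]
 [ 436.8259925  -107.77641283   20.        ]
 [ 500.34704597 -190.54526389   20.        ]
 [ 589.74833401  -12.44983306   60.        ]]
```

View pics/a.png

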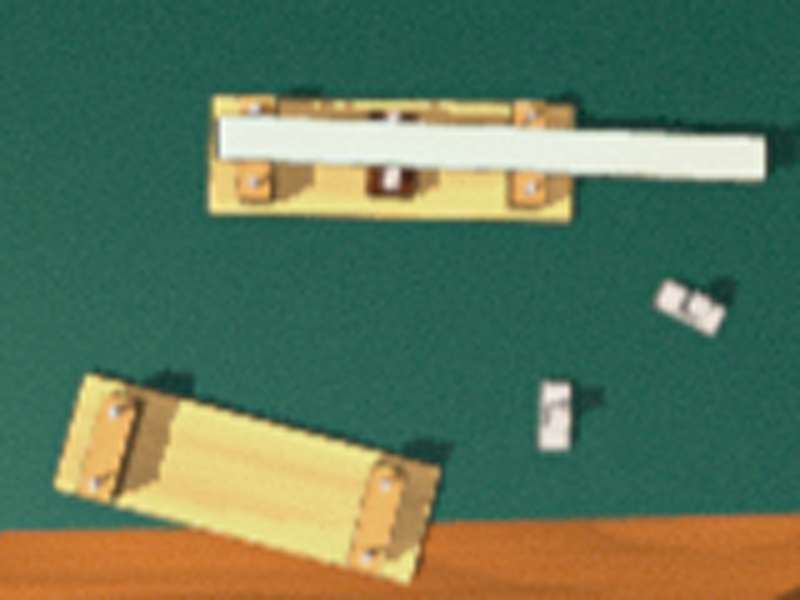

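View pics/b.png

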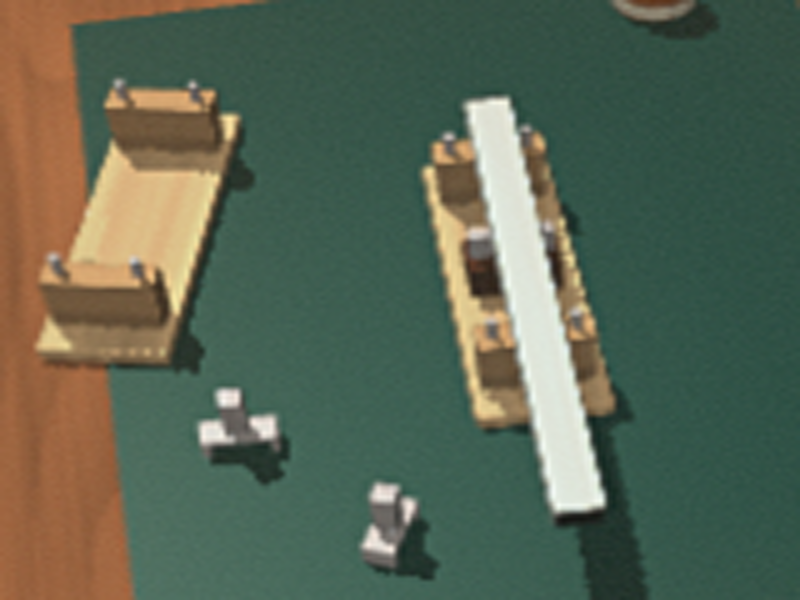

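```bash
cat >> h.py <<'E'
def mask_spar(cam,P,d):
    W=pts(cam,d); p=P.astype(int); hsv=cv2.cvtColor(P,cv2.COLOR_RGB2HSV)
    m=(hsv[...,1]<50)&(hsv[...,2]>150)&(d>0)&(W[...,2]>52)&(W[...,2]<100)&(W[...,0]>540)&(W[...,0]<660)&(W[...,1]>-290)&(W[...,1]<200)
    n,l,s,_=cv2.connectedComponentsWithStats(m.astype(np.uint8),connectivity=8)
    k=1+np.argmax(s[1:,4]); return l==k,W
def slope(cam,e=None):
    P,d=imaging.snapshot(cam); m,W=mask_spar(cam,P,d); Q=W[m]
    A=np.c_[Q[:,:2]-[590,-70],np.ones(len(Q))]
    w=np.ones(len(Q),bool)
    for _ in range(4):
        c=np.linalg.lstsq(A[w],Q[w,2],rcond=None)[0]; r=np.abs(A@c-Q[:,2]); w=r<max(2.5*np.median(r[w]),.5)
    return c,w.sum(),np.std((A@c-Q[:,2])[w]),P,d,m,W
E
python3 - <<'E'
from h import *
for cam in('top','side'):
    c,n,s,P,d,m,W=slope(cam); print(cam,c,n,s, 'x,y range',W[m].min(0),W[m].max(0))
    cn=max(cv2.findContours(m.astype(np.uint8),0,1)[0],key=cv2.contourArea); r=cv2.minAreaRect(cn); print(cv2.boxPoints(r))
    r=P[230:275,340:365] if cam=='top' else None
P=np.load('pics/top0p.npy');d=np.load('pics/top0.npy');W=pts('top',d);hsv=cv2.cvtColor(P,cv2.COLOR_RGB2HSV)
# riders
for cam in ('top','side'):
    P=np.load(f'pics/{cam}0p.npy');d=np.load(f'pics/{cam}0.npy');W=pts(cam,d);hsv=cv2.cvtColor(P,cv2.COLOR_RGB2HSV)
    for (x,y) in((437,-108),(500,-190)):
        m=(W[...,2]>6)&(np.hypot(W[...,0]-x,W[...,1]-y)<35)
        Q=W[m]; print(cam,'rider',m.sum(),Q.mean(0),Q[:,2].max(), cv2.minAreaRect(Q[:,:2].astype(np.float32)))
        q=Q[Q[:,2]>25]; print('  tab',len(q),q.mean(0),q.min(0),q.max(0))
# jig corners top
uv=np.array([(213,95),(575,103),(572,221),(209,213)])/5+[240,170]-.4
X=onz('top',uv,12);print(X, X.mean(0)); 
e=(X[0]+X[3]-X[1]-X[2]);print(np.degrees(np.arctan2(e[1],e[0])),np.linalg.norm(e)/2,np.linalg.norm(X[0]-X[3]))
# fulcrum top ends
uv=np.array([(393,119),(393,180)])/5+[240,170]-.4
print(onz('top',uv,60))
pins=np.array([(256,109),(255,183),(531,114),(530,187)])/5+[240,170]-.4
Y=onz('top',pins,70);print(Y,Y.mean(0))
print(proj('side',Y), proj('side',[[X.mean(0)[0],X.mean(0)[1],60]]))
R=cv2.Rodrigues
print(readout.read_contact_force(),readout.read_gripper_width(),readout.read_time_s())
E
```

```text
top [-6.28419892e-03  5.83458654e-02  7.29833460e+01] 776 1.4780861086134922 x,y range [ 573.77042805 -227.92112195   52.84185992] [619.40629892  85.57705282  87.90473505]
[[283.34116 203.98048]
 [284.14468 190.5887 ]
 [392.4747  197.08849]
 [391.67117 210.48027]]
side [5.67988131e-03 5.64890537e-02 7.32338872e+01] 818 1.086309306423908 x,y range [ 573.97039632 -230.06252742   52.0541364 ] [613.56674735  86.43255786  85.4362968 ]
[[302.7899  176.1749 ]
 [316.38437 173.60297]
 [335.8096  276.27924]
 [322.21512 278.85117]]
top rider 80 [ 437.9785831  -105.84039254   22.58028381] 53.25351941406734 ((430.37115478515625, -103.97708129882812), (44.627506256103516, 48.258792877197266), 43.202911376953125)
  tab 19 [ 438.95597929 -105.51161177   47.54729204] [ 434.50170091 -110.86775197   30.87721085] [ 443.61259994 -100.53431685   53.25351941]
top rider 77 [ 501.52087106 -188.15486325   25.48069823] 54.717706450794594 ((499.1349182128906, -184.02056884765625), (57.38167190551758, 31.142581939697266), 54.86435317993164)
  tab 24 [ 501.3814392  -188.57806293   46.54006247] [ 494.18189256 -194
[... 788 characters left out ...]
 12.        ]
 [ 553.85527677 -121.04054072   12.        ]
 [ 562.92008099   98.3915241    12.        ]] [594.37464886 -13.09700107  12.        ]
87.64283734350752 220.09432621325595 72.02672878110445
[[611.98954822 -13.47061138  60.        ]
 [576.317977   -12.76558607  60.        ]]
[[618.02076064  65.56613788  70.        ]
 [575.15336396  66.6376337   70.        ]
 [612.13331826 -93.12443425  70.        ]
 [569.83117115 -91.36436894  70.        ]] [593.7846535 -13.0712579  70.       ]
[[319.23138177 182.11357337]
 [303.47321365 184.35506222]
 [329.49144284 227.44460709]
 [312.37668827 229.84137823]] [[316.28590238 207.41431915]]
[-0.0651754  -0.65027135 -0.27651912] 0.9993397064191962 0.2
```

```bash
python3 - <<'E'
from h import *
def Z(zuv): return np.array(zuv,float)/5+[240,170]-.4
for z,y in (((219,137),82.2),((766,158.5),63.7)): print('spar end top-mid',onz('top',[Z(z)],y))
S=lambda u:np.array([u[0]/5+215-.4,u[1]/4+150-.375])
for u,z in (((488,101),82.2),((580,508),63.7)): print('side',onz('side',[S(u)],z))
# fulcrum via side: visible near top end face
print('pins side',onz('side',[S(u) for u in((450,136),(524,131),(491,324),(576,316))],70), onz('side',[S(u) for u in((450,136),(524,131),(491,324),(576,316))],70).mean(0))
T=np.load('pics/top0p.npy')[:,:,::-1];Sd=np.load('pics/side0p.npy')[:,:,::-1]
a=cv2.resize(T[238:268,336:366],None,fx=13,fy=13,interpolation=cv2.INTER_CUBIC)
b=cv2.resize(Sd[240:270,248:278],None,fx=13,fy=13,interpolation=cv2.INTER_CUBIC)
cv2.imwrite('pics/r.png',np.hstack([a,b]))
E
```

```text
spar end top-mid [[600.70013753  86.03875292  82.2       ]]
spar end top-mid [[ 584.35890271 -229.4795867    63.7       ]]
side [[602.85012086  84.77421151  82.2       ]]
side [[ 585.75231949 -227.49185916   63.7       ]]
pins side [[578.57758701  68.67425994  70.        ]
 [618.27065902  64.49491416  70.        ]
 [570.3891661  -93.9809923   70.        ]
 [612.09263633 -96.89881479  70.        ]] [594.83251212 -14.42765824  70.        ]
```

View pics/r.png

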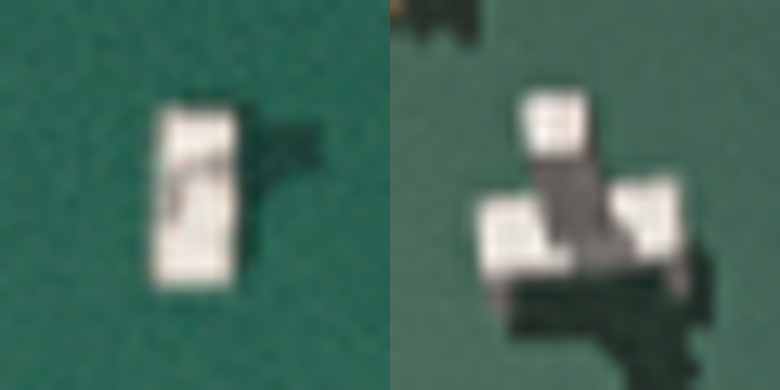

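```bash
cat >> h.py <<'E'
from scipy.spatial.transform import Rotation
JA=np.radians(87.7); JX=np.array([np.cos(JA),np.sin(JA),0]); JC=np.array([594.5,-13.6,0])
def quat(phi):
    y=np.array([np.cos(phi),np.sin(phi),0]); z=np.array([0,0,-1.]); x=np.cross(y,z)
    q=Rotation.from_matrix(np.c_[x,y,z]).as_quat(); return np.r_[q[3],q[:3]]
def at(s,lat,z): return JC+JX*s+np.array([-JX[1],JX[0],0])*lat+np.array([0,0,z])
E
python3 - <<'E'
from h import *
Z=lambda u:np.array(u,float)/13+[336,238]-.46
S=lambda u:np.array(u,float)/13+[248,240]-.46
c=onz('top',[Z(u) for u in((160,107),(237,107),(233,288),(153,288))],16);print(c,c.mean(0))
e=c[0]+c[1]-c[2]-c[3];print('yaw',np.degrees(np.arctan2(e[1],e[0])),np.linalg.norm(e)/2)
print('tabtop side',onz('side',[S((166,122))],50))
cs=onz('side',[S(u) for u in((88,200),(288,180),(294,250),(96,275))],16);print(cs,cs.mean(0))
e=cs[1]+cs[2]-cs[0]-cs[3];print('yaw',np.degrees(np.arctan2(e[1],e[0])),np.linalg.norm(e)/2)
for phi in (JA+np.pi/2,JA-np.pi/2):
    for P in (at(-245,2,44),at(-245,2,150),at(-140,2,44),[438,-108,20],[438,-108,120],at(0,2,84),at(0,2,150)):
        q=bot.solve_ik(list(P),list(quat(phi))); print(np.round(P),None if q is None else np.round(q,2))
E
```

```text
[[ 458.28089607  -99.34803107   16.        ]
 [ 457.91898058 -117.05787988   16.        ]
 [ 416.79887517 -114.91859251   16.        ]
 [ 417.18147715  -96.59043024   16.        ]] [ 437.54505724 -106.97873342   16.        ]
yaw -3.4084359182829376 41.18261070066555
tabtop side [[ 437.96694194 -106.21999122   50.        ]]
[[ 419.60443844  -95.76592886   16.        ]
 [ 457.8377441   -99.26444183   16.        ]
 [ 456.98405162 -115.68484108   16.        ]
 [ 419.38912932 -113.42824467   16.        ]] [ 438.45384087 -106.03586411   16.        ]
yaw -4.340237473518165 38.02315557247662
[ 583. -258.   44.] None
[ 583. -258.  150.] None
[ 587. -153.   44.] None
[ 438 -108   20] None
[ 438 -108  120] None
[593. -14.  84.] None
[593. -14. 150.] None
[ 583. -258.   44.] [-0.5   0.37  1.54 -0.    1.23 -0.46]
[ 583. -258.  150.] [-0.5   0.27  1.46 -0.    1.42 -0.46]
[ 587. -153.   44.] [-0.34  0.29  1.63 -0.    1.22 -0.3 ]
[ 438 -108   20] [-0.36 -0.08  2.08 -0.    1.14 -0.32]
[ 438 -108  120] [-0.36 -0.21  2.01 -0.    1.35 -0.32]
[593. -14.  84.] [-0.11  0.21  1.65 -0.    1.28 -0.07]
[593. -14. 150.] [-0.11  0.15  1.59 -0.    1.4  -0.07]
```

```bash
python3 - <<'E'
from h import *
Q=list(quat(JA-np.pi/2)); t=readout.read_time_s
print(t()); bot.move_to(list(at(-262,0,110)),Q); print('moved',t())
effector.clamp(); print('clamped',t(),readout.read_gripper_width())
bot.move_l(list(at(-255,0,44)),Q,vel=150); print(t(),readout.read_tcp_pos(),at(-255,0,44))
f=readout.read_contact_force();print(f)
for i in range(3): bot.sleep(.03); print(readout.read_contact_force())
for cam in('top','side'):
    c,n,s,P,d,m,W=slope(cam); print(cam,c,n,s); cv2.imwrite(f'pics/{cam}1.png',P[:,:,::-1])
print(t())
E
```

```text
0.2
moved 1.9417
clamped 3.3917 0.00708963839765103
3.9833 [ 584.44994127 -268.49866741   44.36748224] [ 584.2663929  -268.39457075   44.        ]
[-0.14061832 -0.65443922  0.26277776]
[ 0.0765697  -0.6350278   0.74300721]
[ 0.72844956 -0.00854587  0.06430061]
[-0.21212615 -0.41185361  0.92699336]
top [2.46902293e-02 5.66197169e-02 7.28756121e+01] 762 1.4997402635763735Traceback (most recent call last):
  File "<stdin>", line 9, in <module>
  File "h.py", line 26, in slope
    P,d=imaging.snapshot(cam); m,W=mask_spar(cam,P,d); Q=W[m]
                                   ~~~~~~~~~^^^^^^^^^
  File "h.py", line 24, in mask_spar
    k=1+np.argmax(s[1:,4]); return l==k,W
        ~~~~~~~~~^^^^^^^^^
    return _wrapfunc(a, 'argmax', axis=axis, out=out, **kwds)
    return bound(*args, **kwds)
ValueError: attempt to get argmax of an empty sequence
```

```bash
python3 - <<'E'
import cv2,numpy as np
a=cv2.imread('pics/top1.png')[160:280,260:440];b=cv2.imread('pics/side1.png')[160:310,240:400]
a=cv2.resize(a,(720,480)); b=cv2.resize(b,(640,600)); cv2.imwrite('pics/a1.png',a);cv2.imwrite('pics/b1.png',b)
E
```

```text
[ WARN:0@0.036] global loadsave.cpp:275 findDecoder imread_('pics/side1.png'): can't open/read file: check file path/integrity
Traceback (most recent call last):
TypeError: 'NoneType' object is not subscriptable
```

View top.

```bash
python3 - <<'E'
import cv2,numpy as np
a=cv2.imread('pics/top1.png')[160:280,260:440]
a=cv2.resize(a,(720,480),interpolation=2); cv2.imwrite('pics/a1.png',a)
E
```

```text
(no output)
```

View pics/a1.png

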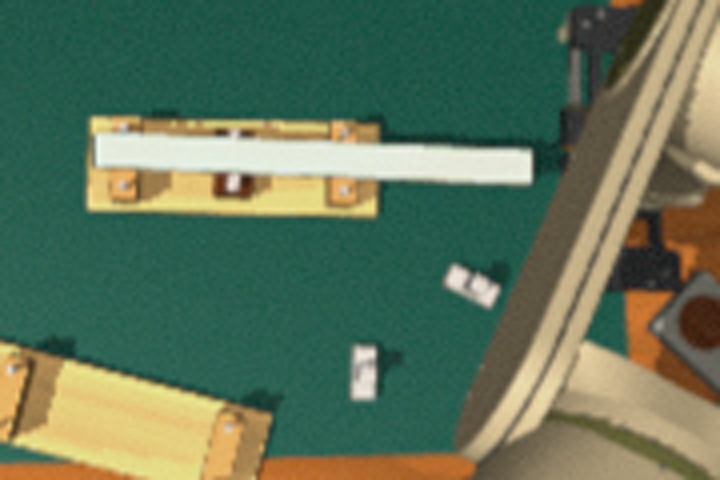

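```bash
cat >> h.py <<'E'
def look(save=None):
    c,n,s,P,d,m,W=slope('top')
    v,u=np.nonzero(m); Q=W[m]
    z=c[0]*0+c[1]*(Q[:,1]+70)+c[2]
    X=onz('top',np.c_[u,v],z); sj=(X-JC)@JX; lat=(X-JC)@np.array([-JX[1],JX[0],0])
    far=np.percentile(sj,99.3); k=np.polyfit(sj,lat,1)
    if save: cv2.imwrite(save,P[:,:,::-1])
    return dict(slope=round(c[1],4),z0=round(c[2]+c[1]*56,1),far=round(far,1),near=round(np.percentile(sj,.7),1),yaw=round(k[0],4),lat0=round(k[1],2),n=n)
E
python3 - <<'E'
from h import *
Q=list(quat(JA-np.pi/2)); t=readout.read_time_s
print(look())
for s in (-230,-218,-203):
    r=bot.move_l(list(at(s,0,44)),Q,vel=40,force_limit=10); print(s,r,t(),readout.read_contact_force(),readout.read_tcp_pos()-at(s,0,44),look())
E
```

```text
{'slope': np.float64(0.0571), 'z0': np.float64(76.2), 'far': np.float64(97.9), 'near': np.float64(-213.7), 'yaw': np.float64(-0.0127), 'lat0': np.float64(-1.46), 'n': np.int64(756)}
-230 False 5.0083 [ 0.40439589 -0.24771996  0.34582812] [0.02702089 0.02124534 0.00870302] {'slope': np.float64(0.0564), 'z0': np.float64(76.1), 'far': np.float64(97.9), 'near': np.float64(-204.9), 'yaw': np.float64(-0.0125), 'lat0': np.float64(-1.48), 'n': np.int64(692)}
-218 False 5.5083 [0.28680988 0.05055311 0.13085938] [0.06947178 0.42459955 0.05259649] {'slope': np.float64(0.0562), 'z0': np.float64(76.0), 'far': np.float64(106.4), 'near': np.float64(-190.2), 'yaw': np.float64(-0.0079), 'lat0': np.float64(-0.96), 'n': np.int64(666)}
-203 False 6.0833 [-1.1867125  -0.20261824 -0.46765951] [-0.03403152  0.66691215 -0.08301455] {'slope': np.float64(0.0581), 'z0': np.float64(76.3), 'far': np.float64(120.4), 'near': np.float64(-169.7), 'yaw': np.float64(-0.0001), 'lat0': np.float64(0.45), 'n': np.int64(698)}
```

```bash
python3 - <<'E'
from h import *
Q=list(quat(JA-np.pi/2)); t=readout.read_time_s
s=-203
while s<-135 and t()<32:
    s+=3
    if bot.move_l(list(at(s,0,44)),Q,vel=40,force_limit=12): print('FORCE',readout.read_contact_force()); break
    bot.move_l(list(at(s-1.8,0,44)),Q,vel=40); bot.sleep(.1)
    L=look(); print(s,round(t(),2),*[float(L[k]) for k in('slope','far','yaw','lat0')])
    if L['slope']<.048:
        bot.sleep(.4); L=look('pics/bal.png'); print(t(),L)
        if L['slope']<.04: break
E
```

```text
-200 6.78 0.0574 123.3 0.0 0.51
-197 7.45 0.0548 126.2 0.0004 0.49
-194 8.12 0.0553 129.0 0.0017 0.52
-191 8.78 0.0544 131.8 0.0023 0.48
-188 9.45 0.0576 134.6 0.0035 0.56
-185 10.12 0.0564 137.4 0.0037 0.48
-182 10.78 -0.0058 141.6 0.0045 0.37
11.2333 {'slope': np.float64(-0.0164), 'z0': np.float64(76.0), 'far': np.float64(141.7), 'near': np.float64(-144.8), 'yaw': np.float64(0.0038), 'lat0': np.float64(0.34), 'n': np.int64(707)}
```

```bash
python3 - <<'E'
from h import *
for i in range(5):
    print(readout.read_time_s(),look()); bot.sleep(.15)
P=cv2.imread('pics/bal.png'); cv2.imwrite('pics/bal2.png',cv2.resize(P[160:280,240:400],(800,600),interpolation=2))
E
```

```text
11.2333 {'slope': np.float64(0.0116), 'z0': np.float64(75.9), 'far': np.float64(141.3), 'near': np.float64(-145.3), 'yaw': np.float64(0.0042), 'lat0': np.float64(0.39), 'n': np.int64(684)}
11.4333 {'slope': np.float64(0.027), 'z0': np.float64(76.0), 'far': np.float64(141.0), 'near': np.float64(-145.6), 'yaw': np.float64(0.0044), 'lat0': np.float64(0.49), 'n': np.int64(690)}
11.6333 {'slope': np.float64(-0.0151), 'z0': np.float64(76.1), 'far': np.float64(141.7), 'near': np.float64(-144.8), 'yaw': np.float64(0.0043), 'lat0': np.float64(0.34), 'n': np.int64(663)}
11.8333 {'slope': np.float64(0.0325), 'z0': np.float64(75.9), 'far': np.float64(141.0), 'near': np.float64(-145.8), 'yaw': np.float64(0.0044), 'lat0': np.float64(0.43), 'n': np.int64(710)}
12.0333 {'slope': np.float64(-0.0177), 'z0': np.float64(75.9), 'far': np.float64(141.8), 'near': np.float64(-144.7), 'yaw': np.float64(0.0044), 'lat0': np.float64(0.32), 'n': np.int64(702)}
```

View pics/bal2.png

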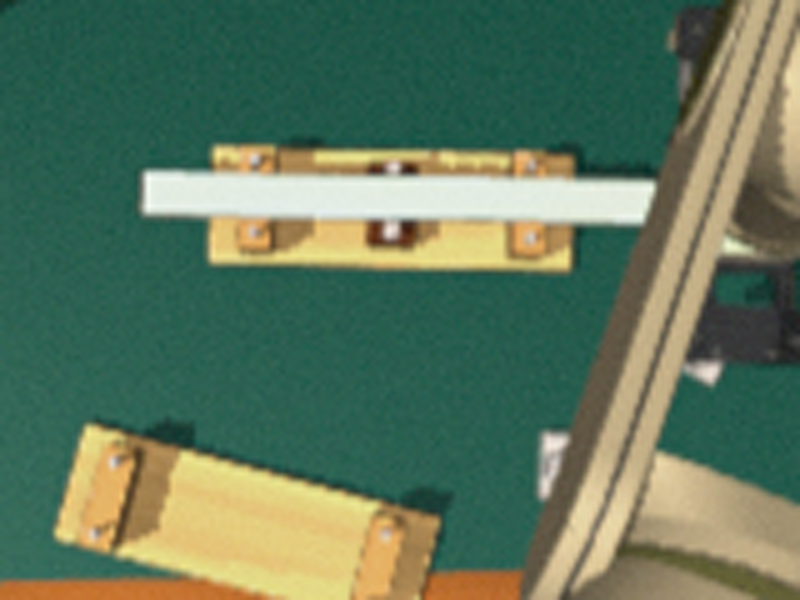

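```bash
python3 - <<'E'
from h import *
Q=list(quat(JA-np.pi/2)); t=readout.read_time_s
bot.move_l(list(at(-180.3,0,44)),Q,vel=10,force_limit=10); bot.sleep(.3)
for i in range(3): print(t(),look()); bot.sleep(.1)
bot.move_l(list(at(-182.3,0,44)),Q,vel=8)
for i in range(6): print(t(),look()); bot.sleep(.09)
E
```

```text
13.0333 {'slope': np.float64(-0.0038), 'z0': np.float64(76.1), 'far': np.float64(144.0), 'near': np.float64(-139.3), 'yaw': np.float64(0.0035), 'lat0': np.float64(0.28), 'n': np.int64(707)}
13.1833 {'slope': np.float64(-0.0028), 'z0': np.float64(76.0), 'far': np.float64(144.0), 'near': np.float64(-139.3), 'yaw': np.float64(0.0044), 'lat0': np.float64(0.26), 'n': np.int64(673)}
13.3333 {'slope': np.float64(-0.0042), 'z0': np.float64(75.9), 'far': np.float64(144.1), 'near': np.float64(-139.3), 'yaw': np.float64(0.0038), 'lat0': np.float64(0.3), 'n': np.int64(725)}
13.8833 {'slope': np.float64(-0.0013), 'z0': np.float64(76.0), 'far': np.float64(143.8), 'near': np.float64(-142.2), 'yaw': np.float64(0.0036), 'lat0': np.float64(0.37), 'n': np.int64(715)}
14.025 {'slope': np.float64(-0.0012), 'z0': np.float64(76.0), 'far': np.float64(143.8), 'near': np.float64(-142.2), 'yaw': np.float64(0.004), 'lat0': np.float64(0.31), 'n': np.int64(669)}
14.1667 {'slope': np.float64(-0.0019), 'z0': np.float64(76.1), 'far': np.float64(143.9), 'near': np.float64(-142.2), 'yaw': np.float64(0.004), 'lat0': np.float64(0.32), 'n': np.int64(684)}
14.3083 {'slope': np.float64(0.0003), 'z0': np.float64(76.1), 'far': np.float64(143.8), 'near': np.float64(-142.3), 'yaw': np.float64(0.004), 'lat0': np.float64(0.35), 'n': np.int64(677)}
14.45 {'slope': np.float64(-0.0013), 'z0': np.float64(76.0), 'far': np.float64(143.8), 'near': np.float64(-142.2), 'yaw': np.float64(0.0042), 'lat0': np.float64(0.27), 'n': np.int64(713)}
14.5917 {'slope': np.float64(-0.0007), 'z0': np.float64(76.1), 'far': np.float64(143.8), 'near': np.float64(-142.2), 'yaw': np.float64(0.0036), 'lat0': np.float64(0.27), 'n': np.int64(674)}
```

```bash
python3 - <<'E'
from h import *
Q=list(quat(JA-np.pi/2)); t=readout.read_time_s
bot.move_l(list(at(-200,0,46)),Q,vel=40)
bot.move_l(list(at(-215,0,120)),Q,vel=150); print(t())
phi=np.radians(-3.8); Qr=list(quat(phi))
bot.move_to([438,-106.5,110],Qr); effector.gripper_open(); print(t(),look())
r=bot.move_l([438,-106.5,21],Qr,vel=100,force_limit=15); print(r,t(),readout.read_tcp_pos())
effector.clamp(); print(t(),readout.read_gripper_width(),readout.read_contact_force(), readout.read_tcp_pos())
P,d=imaging.snapshot('side');cv2.imwrite('pics/grip.png',cv2.resize(P[140:290,200:400,::-1],(800,600),interpolation=2))
E
```

```text
15.975
18.2417 {'slope': np.float64(-0.0009), 'z0': np.float64(75.9), 'far': np.float64(142.6), 'near': np.float64(-168.1), 'yaw': np.float64(0.002), 'lat0': np.float64(0.41), 'n': np.int64(791)}
False 19.3333 [ 438.60476617 -106.72191614   21.67100462]
20.5583 0.12621901964900284 [0.12852208 1.20983481 0.11283127] [ 437.99316421 -106.50479175   20.9960364 ]
```

View pics/grip.png

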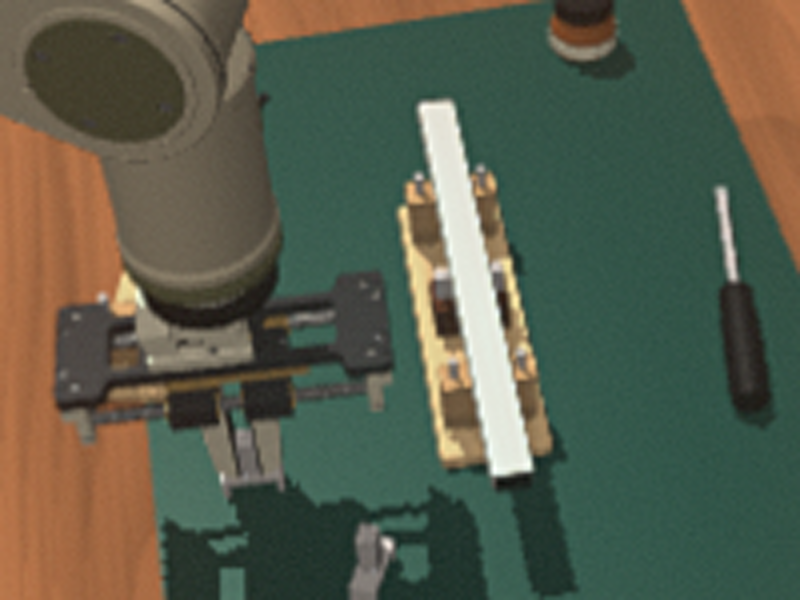

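```bash
python3 - <<'E'
from h import *
Q=list(quat(JA-np.pi/2)); t=readout.read_time_s
bot.move_l([438,-106.5,135],None,vel=90)
print(t(),readout.read_gripper_width())
bot.move_to(list(at(0,0.3,135)),Q); bot.sleep(.2)
bot.move_l(list(at(0,0.3,108)),Q,vel=60); bot.sleep(.3)
print(t(),readout.read_tcp_pos(),readout.read_contact_force())
for n in('side','top'):
    P,d=imaging.snapshot(n);np.save(f'pics/h{n}.npy',d);cv2.imwrite(f'pics/h{n}raw.png',P[:,:,::-1])
    cv2.imwrite(f'pics/h{n}.png',cv2.resize(P[150:250,250:380,::-1],(780,600),interpolation=2))
print(proj('side',[at(0,.3,104)+np.array([0,0,0])]))
E
```

```text
22.025 0.12921677741005924
23.8833 [594.5108371  -13.58207593 108.4387326 ] [ 0.09197489  0.7415546  -0.51968639]
[[315.67320184 195.94704262]]
```

View pics/hside.png

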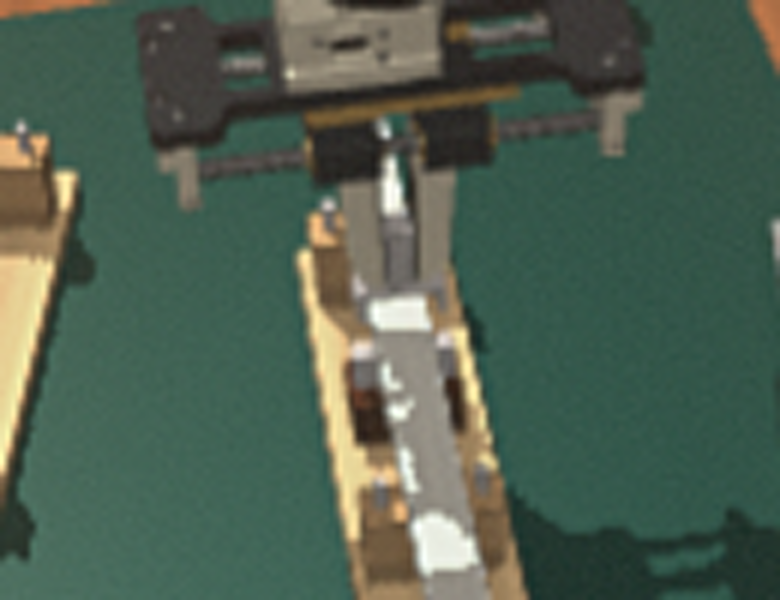

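View pics/htop.png

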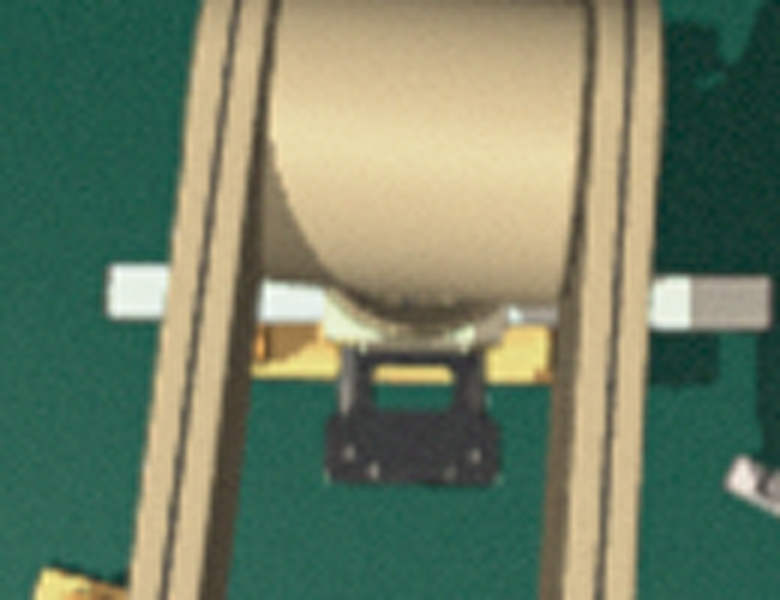

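```bash
python3 - <<'E'
from h import *
P=cv2.imread('pics/hsideraw.png'); f=14; u0,v0=295,180
z=cv2.resize(P[v0:v0+40,u0:u0+45],None,fx=f,fy=f,interpolation=cv2.INTER_CUBIC)
def D(X,col):
    p=(proj('side',X)-[u0,v0]+.5)*f
    for a in p: cv2.circle(z,tuple(int(i) for i in a),3,col,-1)
T=np.array([0,0,108.4-135+0.0])
# expected leg outer bottom corners & crosspiece top corners at rider pose (tcp z=108.4: legend z=87.4)
D([at(sx*8,.3+sy*19,zz) for sx in(-1,) for sy in(-1,1) for zz in(87.4,103.4)],(0,0,255))
D([at(-6,.3+sy*6,zz) for sy in(-1,1) for zz in(103.4,137.4)],(255,0,0))
D([at(s,.3+sy*12,76) for s in(-60,-40,-25) for sy in(-1,1)],(0,255,255))
D([at(-4,sy*22,60) for sy in(-1,1)],(255,0,255)); D([at(4,sy*22,60) for sy in(-1,1)],(255,0,255))
cv2.imwrite('pics/z.png',z)
d=np.load('pics/hside.npy');W=pts('side',d)
for v in range(196,206): print(v,[int(x) for x in W[v,306:328,2]])
E
```

```text
196 [32, 35, 30, 116, 117, 116, 113, 116, 115, 110, 110, 111, 110, 108, 113, 111, 101, 104, 23, 9, 0, 0]
197 [30, 31, 29, 105, 105, 115, 113, 109, 111, 108, 106, 107, 109, 101, 104, 105, 105, 105, 104, 14, 1, 0]
198 [25, 24, 23, 104, 103, 103, 105, 103, 103, 102, 103, 102, 105, 102, 104, 101, 102, 100, 100, 15, 2, -1]
199 [19, 18, 18, 99, 100, 103, 105, 102, 104, 103, 102, 100, 97, 100, 100, 13, 13, 99, 96, 9, 9, 0]
200 [19, 15, 15, 92, 101, 100, 99, 99, 76, 76, 76, 75, 75, 75, 78, 12, 13, 93, 93, 10, 11, -2]
201 [12, 14, 12, 90, 97, 69, 71, 76, 74, 76, 77, 76, 74, 76, 74, 11, 11, 91, 90, 16, 9, 0]
202 [11, 10, 11, 11, 94, 62, 77, 75, 75, 77, 74, 76, 77, 77, 78, 16, 13, 11, 11, 14, 11, 2]
203 [9, 10, 13, 14, 90, 91, 80, 79, 76, 75, 74, 76, 77, 78, 75, 73, 11, 14, 12, 12, 11, 0]
204 [13, 17, 8, 16, 13, 12, 77, 74, 75, 76, 77, 77, 77, 77, 75, 75, 18, 13, 17, 13, 13, 13]
205 [14, 13, 10, 12, 11, 13, 75, 76, 75, 75, 76, 76, 903, 77, 77, 75, 11, 13, 14, 10, 13, 12]
```

View pics/z.png

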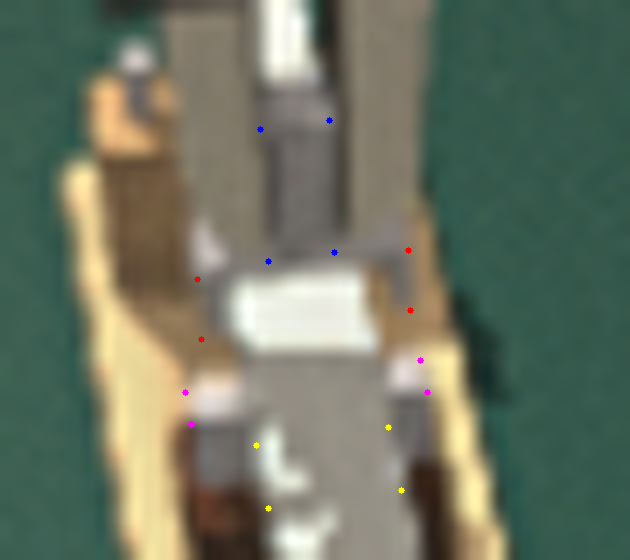

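```bash
python3 - <<'E'
from h import *
Q=list(quat(JA-np.pi/2)); t=readout.read_time_s
r=bot.move_l(list(at(0,-.3,99)),Q,vel=40,force_limit=5); print(r)
bot.sleep(.2); print(readout.read_contact_force())
r=bot.move_l(list(at(0,-.3,85.5)),Q,vel=15,force_limit=4); bot.sleep(.25)
print(r,t(),readout.read_tcp_pos(),at(0,-.3,85.5),readout.read_contact_force())
P,d=imaging.snapshot('side');cv2.imwrite('pics/low.png',cv2.resize(P[170:230,280:360,::-1],(800,600),interpolation=2))
E
```

```text
False
[0.41560876 0.00345267 0.17486334]
False 25.8583 [594.86314814 -13.60295625  85.59190411] [594.79975832 -13.61203954  85.5       ] [ 0.13452932 -0.25889161 -0.45737645]
```

View pics/low.png

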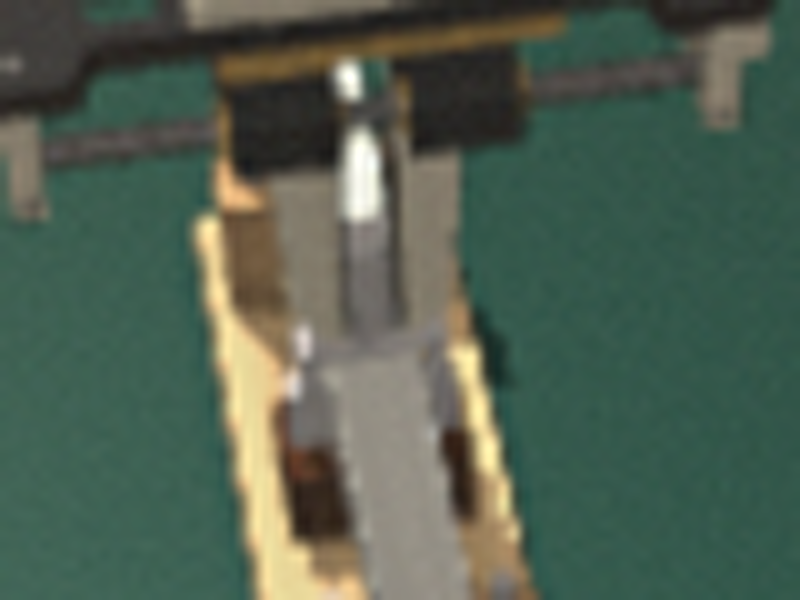

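```bash
python3 - <<'E'
from h import *
Q=list(quat(JA-np.pi/2)); t=readout.read_time_s
r=bot.move_l(list(at(0,-.3,85.1)),Q,vel=5,force_limit=4); bot.sleep(.2)
print(r,readout.read_tcp_pos(),readout.read_contact_force())
effector.gripper_open(); print(t(),readout.read_gripper_width())
bot.move_l(list(at(0,-.3,150)),Q,vel=50)
bot.move_l(list(at(0,-.3,230)),Q,vel=150); 
bot.move_to([420,-330,260],Q)
print(t())
bot.sleep(.3)
for n in('side','top'):
    P,d=imaging.snapshot(n);np.save(f'pics/f{n}.npy',d);cv2.imwrite(f'pics/f{n}raw.png',P[:,:,::-1])
    q=P[150:250,250:380,::-1]; cv2.imwrite(f'pics/f{n}.png',cv2.resize(q,(780,600),interpolation=2))
for i in range(4): print(t(),look()); bot.sleep(.1)
E
```

```text
False [594.82722607 -13.63117915  85.12543964] [-0.03167379 -0.10848376 -0.93832436]
27.6917 1.0018548886231071
31.1833
31.5833 {'slope': np.float64(-0.0009), 'z0': np.float64(76.0), 'far': np.float64(142.9), 'near': np.float64(-168.1), 'yaw': np.float64(0.0019), 'lat0': np.float64(0.53), 'n': np.int64(733)}
31.7333 {'slope': np.float64(-0.0009), 'z0': np.float64(76.1), 'far': np.float64(142.9), 'near': np.float64(-168.1), 'yaw': np.float64(0.0018), 'lat0': np.float64(0.55), 'n': np.int64(738)}
31.8833 {'slope': np.float64(-0.0003), 'z0': np.float64(76.2), 'far': np.float64(142.9), 'near': np.float64(-168.1), 'yaw': np.float64(0.0025), 'lat0': np.float64(0.58), 'n': np.int64(725)}
32.0333 {'slope': np.float64(-0.0009), 'z0': np.float64(76.1), 'far': np.float64(142.9), 'near': np.float64(-168.1), 'yaw': np.float64(0.0025), 'lat0': np.float64(0.58), 'n': np.int64(753)}
```

View pics/fside.png

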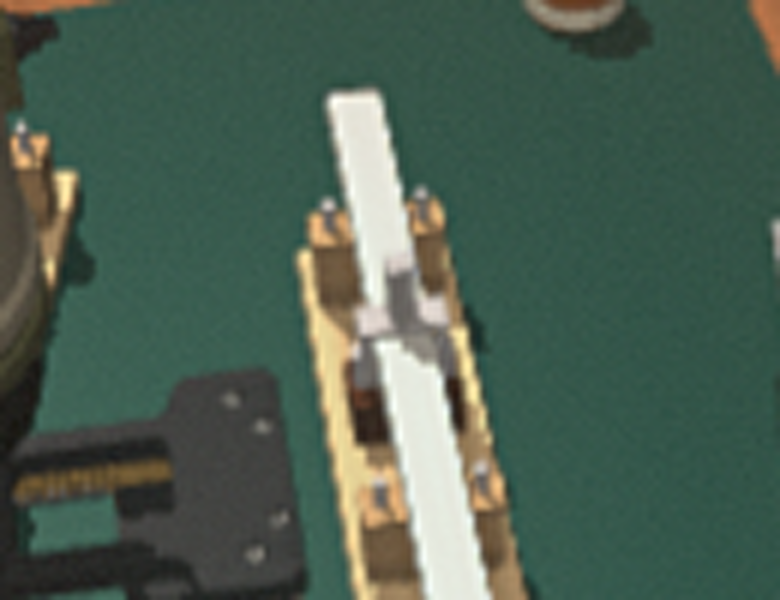

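View pics/ftop.png

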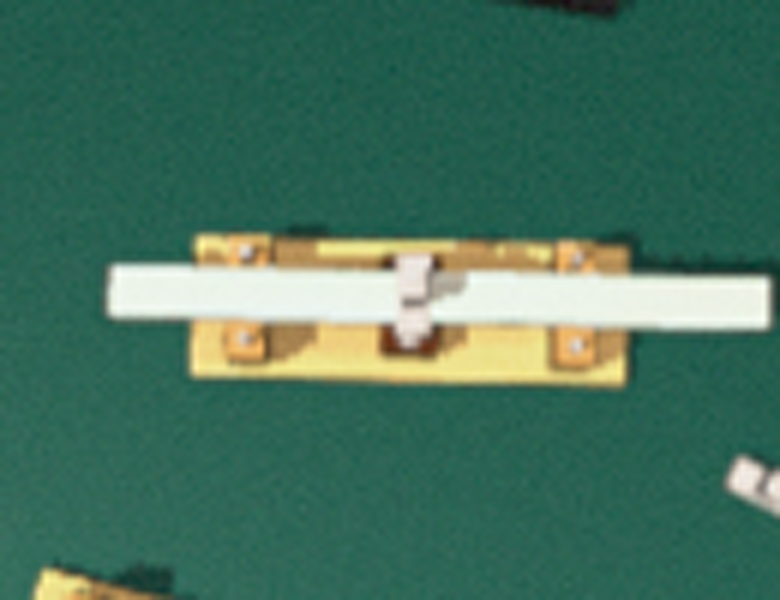

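```bash
python3 - <<'E'
from h import *
print(look(),readout.read_time_s()); print(job_done())
E
```

```text
{'slope': np.float64(-0.0015), 'z0': np.float64(76.0), 'far': np.float64(142.9), 'near': np.float64(-168.1), 'yaw': np.float64(0.0021), 'lat0': np.float64(0.56), 'n': np.int64(704)} 32.2333
the job is handed in; nothing more can be done
None
```

The spar is balanced level on the fulcrum with the rider astride it. I handed the job in at 32.2 s with the arm clear; `job_done()` gives no verdict.

**Spar:** I pushed its -x end with the closed fingers, in about 3 mm steps, backing off after each step to let it tip. It tipped off the rest and rocked on the fulcrum, leaning slightly more towards -x. One more slow push of about 2 mm centred it and stopped the rocking.

**Rider:** I took the one nearest the base, gripped it by the tab and lowered it onto the spar above the fulcrum. I then opened the gripper and moved away.

**Last checks (top camera depth):**
- **Level:** the spar's slope was about -0.001 rad, which is measurement noise, over repeated looks. Its top was at 76 mm over the fulcrum, as it should be.
- **Clear of pins:** it lay within about 0.6 mm of the jig's centre line, against about 6 mm free on each side.
- **Rider position:** it straddles the spar within about 1 mm of the fulcrum's middle.

**Disagreements:**
- **Fulcrum position:** the two cameras differed by about 1 to 3 mm along the jig. I placed the rider by where it sat relative to the fulcrum in the same picture.
- **Side camera:** the arm blocked its view while I was pushing, so the tipping was judged from the top camera alone.

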